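# Hold a clock movement in the assembly fixture

## Task

First slide the brass clock movement sideways until the long edge of its seat plate lies flush along the long fixed rail of the aluminium fixture, then slide it along the rail against the sprung jaw at the rail's end and press the jaw back to about the middle of its spring travel, never all the way to its stop. Finish while still holding the movement there, flat on the mat, flush with rail and jaw and with that steady push, so that the clockmaker can drive its screws. Leave the dish, the loupe and the jar where they are.

Things in the scene. Friction and masses are not known exactly. Their poses are not given: they have to be found in the camera images.
- movement: Brass clock movement, 0.45-0.7 kg, loose on the mat: flat seat plate 110 (own x) x 70 (y) x 12 mm, and on its middle two upright brass plates 60 mm long (x), 36 mm over their outer faces (y), with wheels between, 12 to 52 mm above the underside: grip across these from above. Both ends and both sides alike. Origin: centre of the underside; z up.
- fixture: Aluminium L-shaped fixture fixed on the mat (mat top: z = 3 mm). Origin: inner corner at mat level, where rail face and unpressed jaw face meet. x runs along the rail to the jaw. Rail: inner face at y = 0, body y 0 to 25, x -210 to 60, 24 mm high; the movement goes on its -y side. End block behind the jaw: x 33 to 59, y -100 to 0, 24 mm high.
- jaw (a joint): Travel of the sprung jaw in m: 0 = unpressed, grows along the fixture's +x as it is pressed back, 0.015 = hard stop. The spring pushes back with 4 N at the start of travel and 0.8 N more per mm: 10 N at the middle (7.5 mm), 16 N at the stop.
- jaw_face (a point): Point on the front face of the steel jaw, 35 mm from the rail, 12 mm above the mat; moves with the jaw. The jaw is a plate 74 mm wide (fixture y -78 to -4 mm), 12 mm thick, top 22 mm above the mat. Axes as the fixture's; the face looks to -x.
- dish: Bystander: round glass dish 90 mm across, 18 mm high, with small wheels in it, loose on the mat behind the rail. Origin: centre of its underside.
- loupe: Bystander: black eye loupe 38 mm across, 34 mm high, standing on the mat. Origin: centre of its underside.
- oil_jar: Bystander: small amber jar 36 mm across, 50 mm high, standing on the mat. Origin: centre of its underside.
Mind the look-alikes: they are no part of the job. There is more than one size of the movement; the one meant has the size given above.

How it is judged:
On the way:
1. the movement lies flush along the rail (gap at most 2.5 mm, square within 0.03 rad) while the jaw is not yet pressed (under 2 mm) (y of movement in the frame of fixture between -0.0375 and -0.032 m and angle between the x axis of movement and the x axis of fixture, either way round below 0.03 rad and value of joint jaw below 0.002 m and z of movement in the frame of fixture below 0.003 m), for 0.1 s.
At the end, for the whole second after the job is handed in: The fingers hold the movement flat on the mat (raised under 3 mm, tilt under 0.04 rad), still, its long side within 2.5 mm of the rail and square to it within 0.03 rad, its end against the jaw, and the jaw steadily pressed 4 to 11 mm (about 7 to 13 N) (y of movement in the frame of fixture between -0.0375 and -0.032 m and angle between the x axis of movement and the x axis of fixture, either way round below 0.03 rad and z of movement in the frame of fixture below 0.003 m and angle between movement's own z axis and vertical below 0.04 rad and x of movement in the frame of jaw_face above -0.0575 m and value of joint jaw between 0.004 and 0.011 m and contact force between movement and fixture above 5 N and contact force between the fingers and movement above 3 N and linear speed of movement below 0.01 m/s); the arm keeps its last pose, push and grip.
It fails at once if the jaw is driven to its stop (over 14.2 mm) (value of joint jaw above 0.0142 m).
It fails at once if the dish, loupe or jar is shifted more than 15 mm (distance of any of dish, loupe, oil_jar from where it was at the start of the episode above 0.015 m).
It also fails if it takes over 51 s, if anything falls off the work surface, if the arm or the gripper's body presses on something with over 40 N, if the wrist force passes 120 N, or if a joint passes its speed limit or range.

## Robot

A 7-joint arm with a two-finger parallel gripper is mounted at the origin on the work surface. World frame = base frame: x ahead of the robot, y to its left, z up, the work surface at z = 0. Lengths are in m, angles in rad, forces in N, time in s.
With the tool pointing down it reaches from about 0.425 to 0.875 m from the base axis. Payload 4.7 kg.
Tool frame: the origin (TCP) lies on the centre line of the jaws, within the pads' length; the fingertips stand 14 mm ahead of it and the grasp point (between the pads) lies 5 mm behind it; z points along the fingers, y is the line along which they close (so a half turn about z gives the same grasp; the last joint's range is limited). The gripper opens to 87 mm and grips with 3 to 60 N. Pads are 19 mm wide; open, the fingers measure 117 mm over their backs; the gripper's body (75 mm by 190 mm) begins 51 mm behind the grasp point.
Start: joints at [1.281, 0.321, -0.07, 1.45, 0.023, 1.371, -0.057], TCP at [0.194, -0.62, 0.237] pointing down, gripper open.
Joint ranges: [-2.86, 2.86], [-0.3, 2.09], [-1.38, 1.24], [0.06, 2.45], [-1.56, 4.7], [0.09, 2.05], [-2.69, 2.69]. Speed limits (rad/s): [2.57, 2.57, 3.14, 3.14, 3.14, 3.14, 3.14].

## Interface

Orientations are given as a rotation vector (axis times angle).
In Python, from bench import ctrl gives the robot as it stands.
- The arm moves only by the tool send_rows, never from a script. Its argument "steps" is a list of rows, each an object of numbers: "tx", "ty", "tz": the shift along the tool's x, y, z in units of 60 mm (1.0 is 60 mm); "turn": the turn about the tool's z in units of 8 degrees (1.0 is 8 degrees); "grip": the opening, from 0 (shut) to 1 (fully open). A call has 1 to 12 rows; each row shifts and turns the commanded pose from where the row before left it, along the tool's axes as they then stand; what a row does not reach is not made up. A row lasts 1/8 s, in which the tool goes at most 62.5 mm and 10.7 degrees, less where a joint would pass 70% of its speed; a pose out of reach is approached as far as the arm can. A call is refused whole if a number of a shift passes 1 or a number of a turn 1, either way. A call with a gripper value outside its range is refused whole. The fingers move at their own pace and stop on an object; "newtons" is the grip in N (left out, the last holds). Time passes only in rows, so rows that do not move let the fingers close. It gives the time, the measured TCP pose, the force, the opening and the grip force at its end, in the units of the state.
- ctrl.get_state(): the state, without advancing time (a new reading comes with each control period).
- ctrl.get_image(name): name is "side" or "top"; returns a dict with "pixels" (480x640x3 uint8, red, green, blue), "K" (3x3 intrinsics, pixels), "cam_to_world" (4x4, takes a point from camera to world coordinates). Camera axes: x right, y down, z forward; pixel columns grow to the right and rows downward; lengths in m; the calibration is good to about 2 mm. A picture is of the moment at which its call begins. There is no depth.
- ctrl.close_job(): hands the job in; it is judged then, once.
The state is a dict: "time": time; "joint_positions": joint angles; "qd": joint speeds; "joint_torque": joint torques, N m; "position": TCP position; "tool_rot": TCP orientation; "ft_force": force on the tool from outside, world axes, zero at the start; "torque": the same for the moment, N m; "grip_width": opening from 0.0 (shut) to 1.0 (fully open); "grip_force": force on a finger pad.
Only numpy, scipy, OpenCV 4.12 (cv2) and the standard library are available. Lean on these libraries where they do the work, as an engineer would, in place of code of your own. Each camera call takes 0.05 s, during which the arm holds its last target. There are 200 camera calls.

## Working session

There is one attempt and no reset: what is moved stays moved. The work goes in short steps, Python scripts to look and compute and a tool call to move; the robot and the scene stay as the last step left them, time stands still between calls to the robot, and variables do not carry over. Pictures are saved under pics/ and viewed, at most 10 in all, crops included, and the job is handed in when it is done.

Besides the shell and the picture viewer there is one more tool, called after ">>>" by a JSON object that holds its "op" and its "data". send_rows: Moves the arm, as the interface text tells. Its arguments: {"type":"object","properties":{"steps":{"type":"array"},"newtons":{"type":"number"}},"required":["steps"]}

```bash
mkdir -p pics; ls
cat > h.py <<'E'
import numpy as np, cv2
from bench import ctrl
def shot(n,tag):
    d=ctrl.get_image(n); cv2.imwrite(f'pics/{tag}.png',cv2.cvtColor(d['pixels'],cv2.COLOR_RGB2BGR)); np.savez(f'pics/{tag}.npz',**d); return d
def ray(d,u,v,z):
    K=np.array(d['K']);T=np.array(d['cam_to_world']); r=T[:3,:3]@np.linalg.inv(K)@[u,v,1]; o=T[:3,3]
    return o+r*(z-o[2])/r[2]
def proj(d,p):
    K=np.array(d['K']);T=np.linalg.inv(np.array(d['cam_to_world'])); c=K@(T[:3,:3]@p+T[:3,3]); return c[:2]/c[2]
E
python3 - <<'E'
from h import *
for n in('top','side'):
    d=shot(n,n+'0'); print(np.round(d['K'],1).tolist(),np.round(d['cam_to_world'],3).tolist())
print(ctrl.get_state())
E
```

```text
pics
[[455.6, 0.0, 319.2], [0.0, 455.6, 237.5], [0.0, 0.0, 1.0]] [[0.064, -0.968, 0.244, 0.389], [-0.998, -0.061, 0.021, -0.055], [-0.006, -0.245, -0.97, 0.771], [0.0, 0.0, 0.0, 1.0]]
[[610.8, 0.0, 318.3], [0.0, 610.8, 239.1], [0.0, 0.0, 1.0]] [[-0.79, -0.473, 0.39, 0.101], [-0.613, 0.594, -0.522, 0.59], [0.015, -0.651, -0.759, 0.967], [0.0, 0.0, 0.0, 1.0]]
{'time': 0.1, 'joint_positions': array([ 1.28107452,  0.32176517, -0.0700788 ,  1.45153037,  0.022597  ,
        1.3708044 , -0.05690884]), 'qd': array([ 7.95957298e-05, -9.61956595e-04, -3.01160482e-03, -8.49270912e-05,
       -9.17388406e-04,  7.81643837e-04,  1.87443920e-03]), 'joint_torque': array([-1.07032058e-03, -4.92572880e+01, -4.05916404e-01, -3.13399851e+01,
       -6.39308151e-02,  3.95489100e-02,  8.83583698e-05]), 'position': array([ 0.19427378, -0.61980246,  0.2355716 ]), 'tool_rot': array([-3.10374501e+00, -4.75172893e-01,  5.49635425e-04]), 'ft_force': array([-0.00529609,  0.31483963,  0.5056705 ]), 'torque': array([-0.03758842,  0.0625211 ,  0.04073129]), 'grip_force': 0.0, 'grip_width': 0.997029252941137}
```

View pics/top0.png

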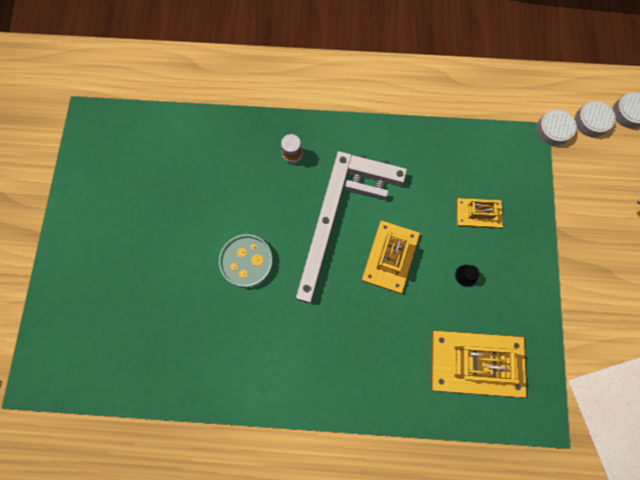

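View pics/side0.png

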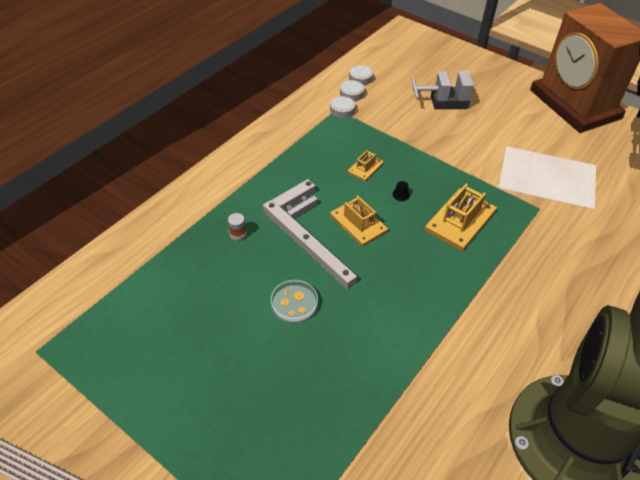

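The top view shows three brass movements: small at (480,212), middle at (392,257) and large at (479,364). The fixture's rail runs from (304,297) to (343,157), with the end block and jaw at the top right around (375,170–190). The jar is at (291,148), the dish at (246,261) and the loupe at (467,275). Next I'll measure the movements and the fixture.

```bash
cat > meas.py <<'E'
from h import *
def movement(d,lo=(8,120,90),hi=(32,255,255),z=0.015):
    hsv=cv2.cvtColor(d['pixels'],cv2.COLOR_RGB2HSV); m=cv2.inRange(hsv,lo,hi)
    green=cv2.inRange(hsv,(45,60,20),(95,255,255)); 
    out=[]
    for c in cv2.findContours(m,cv2.RETR_EXTERNAL,cv2.CHAIN_APPROX_NONE)[0]:
        if not 400<cv2.contourArea(c)<20000: continue
        P=np.array([ray(d,u,v,z)[:2] for u,v in c[:,0]]);r=cv2.minAreaRect((P*1000).astype(np.float32))
        out.append((c,P,r))
    return out
def rail(d,rows=(205,288)):
    hsv=cv2.cvtColor(d['pixels'],cv2.COLOR_RGB2HSV); m=cv2.inRange(hsv,(0,0,120),(180,70,255)); L=[];R=[]
    for v in range(*rows):
        u=np.where(m[v,285:360])[0]+285
        if len(u): L.append(ray(d,u.min()-.5,v,.027)[:2]);R.append(ray(d,u.max()+.5,v,.027)[:2])
    f=lambda Q:cv2.fitLine(np.float32(Q)*1000,cv2.DIST_HUBER,0,.01,.01).ravel()
    return f(L),f(R),m
if __name__=='__main__':
    d=dict(np.load('pics/top0.npz'))
    for c,P,r in movement(d): print('brass',cv2.boundingRect(c),np.round(r[0],1),np.round(r[1],1),round(r[2],2))
    L,R,m=rail(d); print(L,R)
    n=np.array([-R[1],R[0]]); print('width',(L[2:]-R[2:])@n)
    for c in cv2.findContours(m,cv2.RETR_EXTERNAL,cv2.CHAIN_APPROX_NONE)[0]:
        if cv2.contourArea(c)>100 and cv2.boundingRect(c)[0]<420: 
            print(cv2.boundingRect(c),cv2.contourArea(c),np.round(cv2.boxPoints(cv2.minAreaRect(c)),1).tolist())
    a=cv2.cvtColor(d['pixels'],cv2.COLOR_RGB2BGR)[130:310,280:440]
    mm=cv2.cvtColor(m[130:310,280:440],cv2.COLOR_GRAY2BGR)
    cv2.imwrite('pics/c0.png',cv2.resize(np.hstack([a,mm]),None,fx=2.5,fy=2.5,interpolation=cv2.INTER_NEAREST)[:,:800])
    s=dict(np.load('pics/side0.npz'))
    for c,P,r in movement(s): print('side brass',cv2.boundingRect(c),np.round(r[0],1),np.round(r[1],1),round(r[2],2))
E
python3 meas.py
```

```text
brass (431, 330, 96, 68) [ 388.4 -304.7] [150.1  94.5] 89.59
brass (362, 220, 58, 74) [ 554.7 -161.3] [ 71.6 111.1] 74.91
brass (456, 198, 47, 30) [ 641.3 -312. ] [50.6 79.5] 0.52
[ 9.7937918e-01 -2.0203079e-01  5.6090137e+02 -2.3505934e+01] [ 9.7907025e-01 -2.0352274e-01  5.6257318e+02 -5.0489334e+01]
width 26.078392
(219, 234, 53, 53) 2123.0 [[219.0, 234.0], [271.0, 234.0], [271.0, 286.0], [219.0, 286.0]]
(345, 174, 44, 23) 284.0 [[344.79998779296875, 185.6999969482422], [348.3999938964844, 171.8000030517578], [390.20001220703125, 182.60000610351562], [386.6000061035156, 196.5]]
(296, 151, 111, 151) 2973.5 [[294.6000061035156, 297.6000061035156], [337.70001220703125, 148.1999969482422], [407.1000061035156, 168.1999969482422], [364.0, 317.6000061035156]]
(281, 134, 20, 18) 261.0 [[281.0, 134.0], [300.0, 134.0], [300.0, 151.0], [281.0, 151.0]]
side brass (330, 196, 58, 50) [ 555.4 -162.8] [ 86.1 117.4] 74.98
side brass (425, 183, 72, 68) [ 390.3 -312.6] [180.4  94.9] 89.67
side brass (348, 150, 35, 31) [ 643.4 -310.9] [54.2 90.7] 1.77
side brass (567, 77, 33, 37) [ 359.6 -898.8] [ 48.4 183.9] 4.36
side brass (0, 0, 282, 172) [1295.3 -271.3] [ 57.2 984. ] 0.13
side brass (0, 0, 87, 51) [1741.8 -221. ] [ 63.9 325.2] 5.72
```

View pics/c0.png

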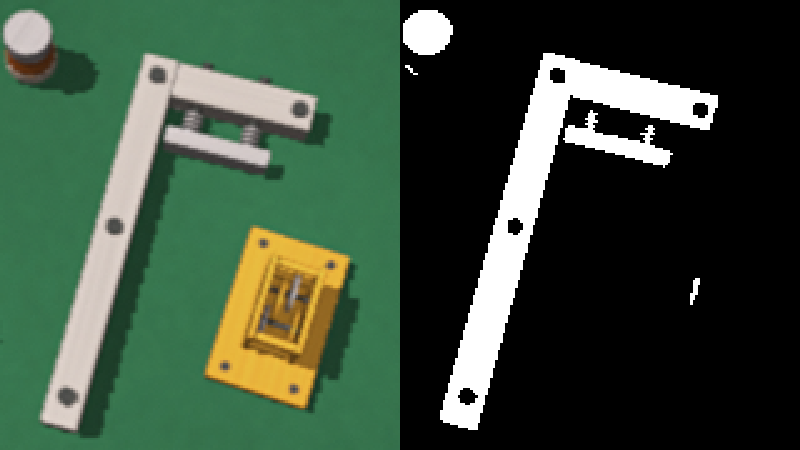

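The middle movement measures 111 x 72 mm, so it is the one meant. It lies at (555,-161) mm with its long axis at -15.1°. The rail is at -11.7° and measures 26 mm wide (25 mm real). I'll start moving over it and work out the jaw distance.

>>> {"op": "send_rows", "data": {"steps": [{"turn":0.81,"grip":1},{"turn":0.81,"grip":1},{"turn":0.81,"grip":1},{"turn":0.81,"grip":1},{"turn":0.82,"grip":1},{"tx":0,"grip":1}], "newtons": 40}}

```text
validation failed for argument at $.st...
```

```bash
cat >> h.py <<'E'
from scipy.spatial.transform import Rotation as Rn
def where():
    s=ctrl.get_state(); R=Rn.from_rotvec(s['tool_rot']).as_matrix(); return s,R
def togo(target,ang):
    s,R=where(); d=R.T@(np.array(target)-s['position'])/0.06
    a=np.degrees(np.arctan2(R[1,0],R[0,0])); print('units',np.round(d,3),'turn',round((a-ang)/8,3),'pos',np.round(s['position'],4),'zax',np.round(R[:,2],4),'F',np.round(s['ft_force'],1),'t',round(s['time'],2),'w',round(s['grip_width'],3),'gf',round(s['grip_force'],1))
E
python3 - <<'E'
from h import *; from meas import rail
d=dict(np.load('pics/top0.npz')); L,R,m=rail(d); u=(L[:2]+R[:2])/2;u/=np.linalg.norm(u);n=np.array([-u[1],u[0]]);p0=R[2:]/1000+n*.0005
print('u',u,'p0',p0)
f=lambda p:np.round([(p[:2]-p0)@u*1000,(p[:2]-p0)@n*1000],1)
print('jaw',[f(ray(d,*q,.025)) for q in((346,188),(387.2,196.4))])
lab=cv2.connectedComponents(m)[1][190,366]; 
ys,xs=np.where(cv2.connectedComponents(m)[1]==lab); Q=np.array([f(ray(d,x,y,.025)) for x,y in zip(xs,ys)]); print('jaw s,min/max',np.percentile(Q,[0,1,5,50],axis=0),Q.max(0))
lab=cv2.connectedComponents(m)[1][260,315]; ys,xs=np.where(cv2.connectedComponents(m)[1]==lab); Q=np.array([f(ray(d,x,y,.027)) for x,y in zip(xs,ys)]); print('fixture',Q.min(0),Q.max(0), 'expect -210..60, -100..25')
print('mov',f(np.array([.5547,-.1613])))
togo([.5547,-.1613,.15],-15.09)
E
```

```text
u [ 0.979225   -0.20277682] p0 [ 0.5626746  -0.04999972]
jaw [array([109. ,  -7.5]), array([112.8, -80. ])]
jaw s,min/max [[112.5   -79.   ]
 [112.6   -77.62 ]
 [113.225 -74.075]
 [119.9   -42.   ]] [138.9  -4.2]
fixture [ -97.4 -101.2] [173.2  25.6] expect -210..60, -100..25
mov [  14.8 -110.6]
units [ 8.018 -5.492  1.435] turn 4.062 pos [ 0.1943 -0.6198  0.2356] zax [-6.0e-04  1.6e-03 -1.0e+00] F [-0.   0.3  0.5] t 0.1 w 0.997 gf 0.0
```

>>> {"op": "send_rows", "data": {"steps": [{"tx":0.0,"ty":0.0,"tz":0.0,"turn":0.81,"grip":1.0},{"tx":0.0,"ty":0.0,"tz":0.0,"turn":0.81,"grip":1.0},{"tx":0.0,"ty":0.0,"tz":0.0,"turn":0.81,"grip":1.0},{"tx":0.0,"ty":0.0,"tz":0.0,"turn":0.81,"grip":1.0},{"tx":0.0,"ty":0.0,"tz":0.0,"turn":0.82,"grip":1.0}], "newtons": 40}}

```text
time: 0.72
position: [0.1943, -0.6199, 0.2359]
tool_rot: [-3.113, 0.418, 0.001]
ft_force: [0.1, -0.2, -0.3]
grip_width: 1.002
grip_force: 0.0
```

>>> {"op": "send_rows", "data": {"steps": [{"tx":0.32,"ty":-0.75,"tz":0.1,"turn":0.0,"grip":1.0},{"tx":0.32,"ty":-0.75,"tz":0.1,"turn":0.0,"grip":1.0},{"tx":0.32,"ty":-0.75,"tz":0.1,"turn":0.0,"grip":1.0},{"tx":0.32,"ty":-0.75,"tz":0.1,"turn":0.0,"grip":1.0},{"tx":0.32,"ty":-0.75,"tz":0.1,"turn":0.0,"grip":1.0},{"tx":0.32,"ty":-0.75,"tz":0.1,"turn":0.0,"grip":1.0},{"tx":0.32,"ty":-0.75,"tz":0.1,"turn":0.0,"grip":1.0},{"tx":0.32,"ty":-0.75,"tz":0.1,"turn":0.0,"grip":1.0},{"tx":0.32,"ty":-0.75,"tz":0.1,"turn":0.0,"grip":1.0},{"tx":0.32,"ty":-0.75,"tz":0.1,"turn":0.0,"grip":1.0},{"tx":0.32,"ty":-0.75,"tz":0.1,"turn":0.0,"grip":1.0},{"tx":0.32,"ty":-0.75,"tz":0.1,"turn":0.0,"grip":1.0}]}}

```text
time: 2.22
position: [0.5578, -0.1575, 0.164]
tool_rot: [3.114, -0.412, -0.001]
ft_force: [0.3, -0.2, -0.3]
grip_width: 1.002
grip_force: 0.0
```

```bash
python3 -c "
from h import *; togo([.5547,-.1613,.034],-15.09)"
```

```text
units [-0.033  0.074  2.167] turn 0.0 pos [ 0.5578 -0.1575  0.164 ] zax [-6.e-04 -1.e-04 -1.e+00] F [ 0.3 -0.2 -0.3] t 2.23 w 1.002 gf 0.0
```

>>> {"op": "send_rows", "data": {"steps": [{"tx":-0.03,"ty":0.07,"tz":0.4,"turn":0.0,"grip":1.0},{"tx":0.0,"ty":0.0,"tz":0.4,"turn":0.0,"grip":1.0},{"tx":0.0,"ty":0.0,"tz":0.4,"turn":0.0,"grip":1.0},{"tx":0.0,"ty":0.0,"tz":0.4,"turn":0.0,"grip":1.0},{"tx":0.0,"ty":0.0,"tz":0.3,"turn":0.0,"grip":1.0},{"tx":0.0,"ty":0.0,"tz":0.2,"turn":0.0,"grip":1.0},{"tx":0.0,"ty":0.0,"tz":0.05,"turn":0.0,"grip":1.0},{"tx":0.0,"ty":0.0,"tz":0.0,"turn":0.0,"grip":1.0}]}}

```text
time: 3.22
position: [0.5548, -0.1624, 0.0359]
tool_rot: [3.114, -0.412, 0.001]
ft_force: [0.8, 0.2, -0.2]
grip_width: 1.002
grip_force: 0.0
```

```bash
python3 -c "
from h import *; togo([.5547,-.1613,.034],-15.09); shot('top','top1')"
```

```text
units [-0.007 -0.017  0.032] turn 0.002 pos [ 0.5548 -0.1624  0.0359] zax [ 6.e-04 -2.e-04 -1.e+00] F [ 0.8  0.2 -0.2] t 3.23 w 1.002 gf 0.0
```

View pics/top1.png

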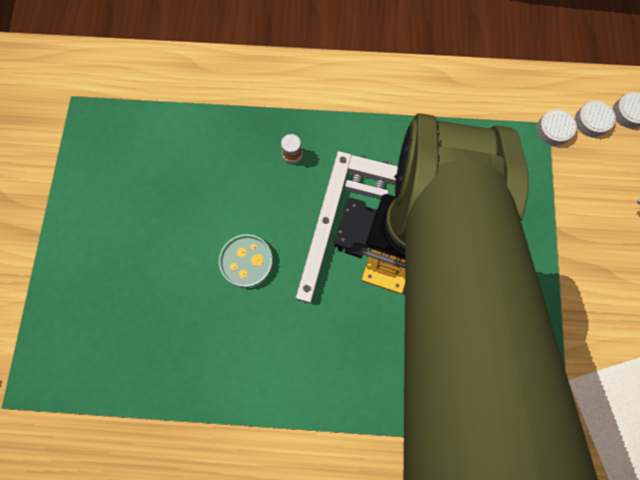

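The gripper is astride the movement, whose near end is visible at (385,278). The dish (246,261) and jar (291,148) have not moved. Closing now.

>>> {"op": "send_rows", "data": {"steps": [{"tx":0.0,"ty":0.0,"tz":0.0,"turn":0.0,"grip":0.5},{"tx":0.0,"ty":0.0,"tz":0.0,"turn":0.0,"grip":0.4},{"tx":0.0,"ty":0.0,"tz":0.0,"turn":0.0,"grip":0.3},{"tx":0.0,"ty":0.0,"tz":0.0,"turn":0.0,"grip":0.2},{"tx":0.0,"ty":0.0,"tz":0.0,"turn":0.0,"grip":0.1},{"tx":0.0,"ty":0.0,"tz":0.0,"turn":0.0,"grip":0.0},{"tx":0.0,"ty":0.0,"tz":0.0,"turn":0.0,"grip":0.0},{"tx":0.0,"ty":0.0,"tz":0.0,"turn":0.0,"grip":0.0}], "newtons": 40}}

```text
time: 4.28
position: [0.5545, -0.1622, 0.0355]
tool_rot: [-3.114, 0.412, -0.0]
ft_force: [0.8, 0.5, -1.2]
grip_width: 0.412
grip_force: 40.0
```

```bash
python3 -c "
from h import *; togo([.5547,-.1613,.034],-11.7)"
```

```text
units [-0.001 -0.015  0.025] turn -0.421 pos [ 0.5545 -0.1622  0.0355] zax [ 0.e+00  1.e-04 -1.e+00] F [ 0.8  0.5 -1.2] t 4.28 w 0.412 gf 40.0
```

>>> {"op": "send_rows", "data": {"steps": [{"tx":0.0,"ty":0.0,"tz":0.0,"turn":-0.21,"grip":0.0},{"tx":0.0,"ty":0.0,"tz":0.0,"turn":-0.21,"grip":0.0},{"tx":0.0,"ty":-0.15,"tz":0.0,"turn":0.0,"grip":0.0},{"tx":0.0,"ty":-0.2,"tz":0.0,"turn":0.0,"grip":0.0},{"tx":0.0,"ty":-0.2,"tz":0.0,"turn":0.0,"grip":0.0},{"tx":0.0,"ty":-0.2,"tz":0.0,"turn":0.0,"grip":0.0},{"tx":0.0,"ty":-0.2,"tz":0.0,"turn":0.0,"grip":0.0},{"tx":0.0,"ty":-0.15,"tz":0.0,"turn":0.0,"grip":0.0},{"tx":0.0,"ty":0.0,"tz":0.0,"turn":0.0,"grip":0.0},{"tx":0.0,"ty":0.0,"tz":0.0,"turn":0.0,"grip":0.0}]}}

```text
time: 5.52
position: [0.5682, -0.0955, 0.0356]
tool_rot: [-3.123, 0.318, -0.0]
ft_force: [1.2, 2.3, -0.8]
grip_width: 0.408
grip_force: 40.0
```

```bash
cat >> h.py <<'E'
u=np.array([.979225,-.202777]);n=np.array([.202777,.979225]);p0=np.array([.5626746,-.0499997])
def fx():
    s,R=where(); q=s['position'][:2]-p0; F=s['ft_force']
    print('fixture xy mm',round((q@u)*1000-112.7,1),round(q@n*1000,1),'z',round(s['position'][2]*1000,1),'yaw err deg',round(np.degrees(np.arctan2(R[1,0],R[0,0])-np.arctan2(u[1],u[0])),2),'F u,n,z',np.round([F[:2]@u,F[:2]@n,F[2]],1),'T',np.round(s['torque'],2),'t',round(s['time'],2),'w',round(s['grip_width'],3),'zax',np.round(R[:,2],4))
E
python3 -c "
from h import *; fx(); shot('top','top2')"
```

```text
fixture xy mm -98.0 -43.4 z 35.6 yaw err deg 0.06 F u,n,z [ 0.7  2.5 -0.8] T [ 0.66 -0.07 -0.01] t 5.53 w 0.408 zax [ 5.0e-04  2.4e-03 -1.0e+00]
```

View pics/top2.png

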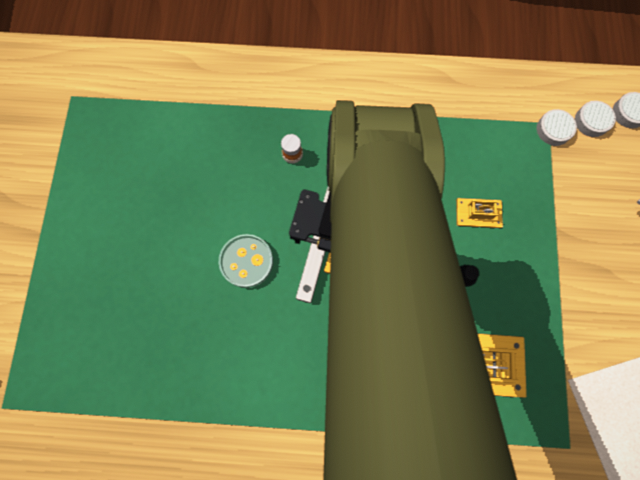

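The movement is close to the rail, with its end visible at (328,267) beside the rail at (312,265), and the dish and jar are untouched. I'll go on in small steps with force checks.

>>> {"op": "send_rows", "data": {"steps": [{"tx":0.0,"ty":-0.05,"tz":0.0,"turn":0.0,"grip":0.0},{"tx":0.0,"ty":-0.03,"tz":0.0,"turn":0.0,"grip":0.0},{"tx":0.0,"ty":-0.02,"tz":0.0,"turn":0.0,"grip":0.0},{"tx":0.0,"ty":0.0,"tz":0.0,"turn":0.0,"grip":0.0}]}}

```text
time: 6.08
position: [0.5691, -0.0925, 0.0355]
tool_rot: [3.125, -0.322, 0.0]
ft_force: [-1.0, -3.8, 0.3]
grip_width: 0.409
grip_force: 40.0
```

```bash
python3 -c "
from h import *; fx()"
```

```text
fixture xy mm -97.8 -40.3 z 35.5 yaw err deg -0.06 F u,n,z [-0.3 -3.9  0.3] T [-0.61  0.16  0.02] t 6.08 w 0.409 zax [ 2.e-04 -5.e-04 -1.e+00]
```

>>> {"op": "send_rows", "data": {"steps": [{"tx":0.0,"ty":-0.02,"tz":0.0,"turn":0.0,"grip":0.0},{"tx":0.0,"ty":0.0,"tz":0.0,"turn":0.0,"grip":0.0}]}}

```text
time: 6.32
position: [0.5695, -0.0905, 0.0355]
tool_rot: [3.125, -0.32, 0.0]
ft_force: [0.1, -1.8, 0.4]
grip_width: 0.409
grip_force: 40.0
```

```bash
python3 -c "
from h import *; fx()"
```

```text
fixture xy mm -97.8 -38.3 z 35.5 yaw err deg 0.0 F u,n,z [ 0.4 -1.7  0.4] T [-0.6   0.05 -0.06] t 6.33 w 0.409 zax [ 2.e-04 -0.e+00 -1.e+00]
```

>>> {"op": "send_rows", "data": {"steps": [{"tx":0.0,"ty":-0.02,"tz":0.0,"turn":0.0,"grip":0.0},{"tx":0.0,"ty":-0.02,"tz":0.0,"turn":0.0,"grip":0.0},{"tx":0.0,"ty":0.0,"tz":0.0,"turn":0.0,"grip":0.0},{"tx":0.0,"ty":0.0,"tz":0.0,"turn":0.0,"grip":0.0}]}}

```text
time: 6.82
position: [0.5699, -0.0881, 0.0355]
tool_rot: [-3.125, 0.32, -0.0]
ft_force: [0.3, -2.6, 0.4]
grip_width: 0.409
grip_force: 40.0
```

```bash
python3 -c "
from h import *; fx()"
```

```text
fixture xy mm -98.0 -35.8 z 35.5 yaw err deg -0.0 F u,n,z [ 0.8 -2.4  0.4] T [-0.57  0.11  0.  ] t 6.83 w 0.409 zax [ 0.e+00  1.e-04 -1.e+00]
```

>>> {"op": "send_rows", "data": {"steps": [{"tx":0.0,"ty":-0.02,"tz":0.0,"turn":0.0,"grip":0.0},{"tx":0.0,"ty":0.0,"tz":0.0,"turn":0.0,"grip":0.0},{"tx":0.0,"ty":0.0,"tz":0.0,"turn":0.0,"grip":0.0}]}}

```text
time: 7.2
position: [0.5699, -0.088, 0.0355]
tool_rot: [3.124, -0.321, -0.0]
ft_force: [-1.8, -4.6, 0.7]
grip_width: 0.41
grip_force: 40.0
```

```bash
python3 -c "
from h import *; fx()"
```

```text
fixture xy mm -98.0 -35.8 z 35.5 yaw err deg -0.04 F u,n,z [-0.8 -4.9  0.7] T [-0.97  0.28  0.08] t 7.2 w 0.41 zax [-4.0e-04 -1.1e-03 -1.0e+00]
```

>>> {"op": "send_rows", "data": {"steps": [{"tx":0.0,"ty":-0.02,"tz":0.0,"turn":0.0,"grip":0.0},{"tx":0.0,"ty":0.0,"tz":0.0,"turn":0.0,"grip":0.0},{"tx":0.0,"ty":0.0,"tz":0.0,"turn":0.0,"grip":0.0}]}}

```text
time: 7.58
position: [0.5699, -0.088, 0.0356]
tool_rot: [3.123, -0.322, -0.001]
ft_force: [-2.8, -6.7, 1.2]
grip_width: 0.412
grip_force: 40.0
```

```bash
python3 -c "
from h import *; fx(); shot('side','side3')
im=cv2.imread('pics/side3.png')[160:320,200:420]; cv2.imwrite('pics/s3.png',cv2.resize(im,None,fx=3.5,fy=3.5,interpolation=cv2.INTER_CUBIC))"
```

```text
fixture xy mm -98.0 -35.8 z 35.6 yaw err deg -0.07 F u,n,z [-1.4 -7.1  1.2] T [-1.34  0.36  0.13] t 7.58 w 0.412 zax [-9.0e-04 -2.4e-03 -1.0e+00]
```

View pics/s3.png

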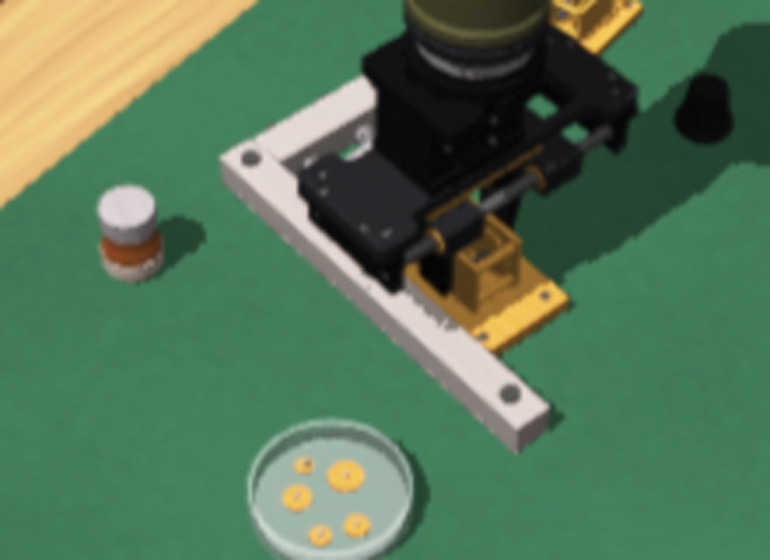

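The movement's seat plate lies against the rail: its end corner at (490,345) in the crop meets the rail, and the push reads 7 N with no further travel. Dish and jar are in place. Now I'll slide it along the rail.

>>> {"op": "send_rows", "data": {"steps": [{"tx":0.06,"ty":0.0,"tz":0.0,"turn":0.0,"grip":0.0},{"tx":0.1,"ty":0.0,"tz":0.0,"turn":0.0,"grip":0.0},{"tx":0.1,"ty":0.0,"tz":0.0,"turn":0.0,"grip":0.0},{"tx":0.1,"ty":0.0,"tz":0.0,"turn":0.0,"grip":0.0},{"tx":0.1,"ty":0.0,"tz":0.0,"turn":0.0,"grip":0.0},{"tx":0.06,"ty":0.0,"tz":0.0,"turn":0.0,"grip":0.0},{"tx":0.04,"ty":0.0,"tz":0.0,"turn":0.0,"grip":0.0},{"tx":0.0,"ty":0.0,"tz":0.0,"turn":0.0,"grip":0.0},{"tx":0.0,"ty":0.0,"tz":0.0,"turn":0.0,"grip":0.0}]}}

```text
time: 8.75
position: [0.5985, -0.0939, 0.0355]
tool_rot: [3.122, -0.322, -0.016]
ft_force: [-13.7, -4.8, 13.0]
grip_width: 0.411
grip_force: 40.0
```

```bash
python3 -c "
from h import *; fx()"
```

```text
fixture xy mm -68.7 -35.8 z 35.5 yaw err deg -0.08 F u,n,z [-12.4  -7.5  13. ] T [-0.72  2.81  0.16] t 8.75 w 0.411 zax [-0.0104 -0.0015 -0.9999]
```

>>> {"op": "send_rows", "data": {"steps": [{"tx":0.04,"ty":0.0,"tz":0.0,"turn":0.0,"grip":0.0},{"tx":0.0,"ty":0.0,"tz":0.0,"turn":0.0,"grip":0.0},{"tx":0.0,"ty":0.0,"tz":0.0,"turn":0.0,"grip":0.0}]}}

```text
time: 9.12
position: [0.6009, -0.0944, 0.0355]
tool_rot: [3.122, -0.322, -0.016]
ft_force: [-14.0, -5.3, 12.6]
grip_width: 0.411
grip_force: 40.0
```

```bash
python3 -c "
from h import *; fx()"
```

```text
fixture xy mm -66.3 -35.8 z 35.5 yaw err deg -0.08 F u,n,z [-12.7  -8.   12.6] T [-0.69  2.77  0.04] t 9.12 w 0.411 zax [-0.0104 -0.0015 -0.9999]
```

The movement is sliding, but with 13 N of downward force, because the tool leans slightly. I'll raise the command a little to relieve the mat friction.

>>> {"op": "send_rows", "data": {"steps": [{"tx":0.0,"ty":0.0,"tz":-0.02,"turn":0.0,"grip":0.0},{"tx":0.0,"ty":0.0,"tz":0.0,"turn":0.0,"grip":0.0},{"tx":0.0,"ty":0.0,"tz":0.0,"turn":0.0,"grip":0.0}]}}

```text
time: 9.5
position: [0.6015, -0.0945, 0.0356]
tool_rot: [3.123, -0.322, -0.013]
ft_force: [-9.9, -4.4, 3.3]
grip_width: 0.412
grip_force: 40.0
```

```bash
python3 -c "
from h import *; fx()"
```

```text
fixture xy mm -65.6 -35.7 z 35.6 yaw err deg -0.07 F u,n,z [-8.8 -6.3  3.3] T [-0.99  1.82  0.08] t 9.5 w 0.412 zax [-0.0087 -0.0013 -1.    ]
```

>>> {"op": "send_rows", "data": {"steps": [{"tx":0.0,"ty":0.0,"tz":-0.02,"turn":0.0,"grip":0.0},{"tx":0.0,"ty":0.0,"tz":0.0,"turn":0.0,"grip":0.0},{"tx":0.0,"ty":0.0,"tz":0.0,"turn":0.0,"grip":0.0}]}}

```text
time: 9.88
position: [0.6019, -0.0947, 0.0358]
tool_rot: [3.123, -0.322, -0.012]
ft_force: [-5.4, -4.4, -3.1]
grip_width: 0.412
grip_force: 40.0
```

```bash
python3 -c "
from h import *; fx()"
```

```text
fixture xy mm -65.2 -35.8 z 35.8 yaw err deg -0.07 F u,n,z [-4.4 -5.4 -3.1] T [-1.17  1.23  0.04] t 9.88 w 0.412 zax [-0.0079 -0.0011 -1.    ]
```

>>> {"op": "send_rows", "data": {"steps": [{"tx":0.05,"ty":0.0,"tz":0.0,"turn":0.0,"grip":0.0},{"tx":0.05,"ty":0.0,"tz":0.0,"turn":0.0,"grip":0.0},{"tx":0.0,"ty":0.0,"tz":0.0,"turn":0.0,"grip":0.0},{"tx":0.0,"ty":0.0,"tz":0.0,"turn":0.0,"grip":0.0}]}}

```text
time: 10.38
position: [0.6079, -0.0958, 0.0358]
tool_rot: [3.123, -0.322, -0.012]
ft_force: [-4.5, -5.3, -2.2]
grip_width: 0.409
grip_force: 40.0
```

```bash
python3 -c "
from h import *; fx()"
```

```text
fixture xy mm -59.2 -35.7 z 35.8 yaw err deg -0.07 F u,n,z [-3.4 -6.1 -2.2] T [-1.13  1.18  0.05] t 10.38 w 0.409 zax [-0.0078 -0.0011 -1.    ]
```

>>> {"op": "send_rows", "data": {"steps": [{"tx":0.03,"ty":0.0,"tz":0.0,"turn":0.0,"grip":0.0},{"tx":0.0,"ty":0.0,"tz":0.0,"turn":0.0,"grip":0.0},{"tx":0.0,"ty":0.0,"tz":0.0,"turn":0.0,"grip":0.0}]}}

```text
time: 10.75
position: [0.6093, -0.0961, 0.0358]
tool_rot: [3.123, -0.322, -0.013]
ft_force: [-6.3, -5.0, -1.2]
grip_width: 0.412
grip_force: 40.0
```

```bash
python3 -c "
from h import *; fx()"
```

```text
fixture xy mm -57.7 -35.7 z 35.8 yaw err deg -0.06 F u,n,z [-5.1 -6.2 -1.2] T [-1.11  1.26  0.05] t 10.75 w 0.412 zax [-0.0084 -0.0011 -1.    ]
```

>>> {"op": "send_rows", "data": {"steps": [{"tx":0.03,"ty":0.0,"tz":0.0,"turn":0.0,"grip":0.0},{"tx":0.0,"ty":0.0,"tz":0.0,"turn":0.0,"grip":0.0},{"tx":0.0,"ty":0.0,"tz":0.0,"turn":0.0,"grip":0.0}]}}

```text
time: 11.12
position: [0.6111, -0.0965, 0.0358]
tool_rot: [3.123, -0.322, -0.013]
ft_force: [-5.9, -5.5, -2.6]
grip_width: 0.414
grip_force: 40.0
```

```bash
python3 -c "
from h import *; fx()"
```

```text
fixture xy mm -55.8 -35.7 z 35.8 yaw err deg -0.07 F u,n,z [-4.7 -6.6 -2.6] T [-1.06  1.31  0.04] t 11.12 w 0.414 zax [-0.0084 -0.0011 -1.    ]
```

>>> {"op": "send_rows", "data": {"steps": [{"tx":0.03,"ty":0.0,"tz":0.0,"turn":0.0,"grip":0.0},{"tx":0.0,"ty":0.0,"tz":0.0,"turn":0.0,"grip":0.0},{"tx":0.0,"ty":0.0,"tz":0.0,"turn":0.0,"grip":0.0}]}}

```text
time: 11.5
position: [0.6116, -0.0966, 0.0358]
tool_rot: [3.123, -0.322, -0.017]
ft_force: [-9.4, -4.6, 0.8]
grip_width: 0.411
grip_force: 40.0
```

```bash
python3 -c "
from h import *; fx()"
```

```text
fixture xy mm -55.3 -35.7 z 35.8 yaw err deg -0.07 F u,n,z [-8.2 -6.4  0.8] T [-0.94  1.98 -0.01] t 11.5 w 0.411 zax [-1.120e-02 -8.000e-04 -9.999e-01]
```

>>> {"op": "send_rows", "data": {"steps": [{"tx":0.03,"ty":0.0,"tz":0.0,"turn":0.0,"grip":0.0},{"tx":0.0,"ty":0.0,"tz":0.0,"turn":0.0,"grip":0.0},{"tx":0.0,"ty":0.0,"tz":0.0,"turn":0.0,"grip":0.0}]}}

```text
time: 11.88
position: [0.6124, -0.0968, 0.0358]
tool_rot: [3.123, -0.322, -0.021]
ft_force: [-13.2, -4.0, 3.8]
grip_width: 0.409
grip_force: 40.0
```

```bash
python3 -c "
from h import *; fx()"
```

```text
fixture xy mm -54.5 -35.7 z 35.8 yaw err deg -0.06 F u,n,z [-12.1  -6.6   3.8] T [-0.8   2.5   0.05] t 11.88 w 0.409 zax [-1.340e-02 -7.000e-04 -9.999e-01]
```

>>> {"op": "send_rows", "data": {"steps": [{"tx":0.03,"ty":0.0,"tz":0.0,"turn":0.0,"grip":0.0},{"tx":0.0,"ty":0.0,"tz":0.0,"turn":0.0,"grip":0.0},{"tx":0.0,"ty":0.0,"tz":0.0,"turn":0.0,"grip":0.0}]}}

```text
time: 12.25
position: [0.6138, -0.0971, 0.0359]
tool_rot: [3.123, -0.322, -0.022]
ft_force: [-13.4, -3.6, 4.7]
grip_width: 0.41
grip_force: 40.0
```

```bash
python3 -c "
from h import *; fx()"
```

```text
fixture xy mm -53.1 -35.8 z 35.9 yaw err deg -0.06 F u,n,z [-12.4  -6.2   4.7] T [-0.79  2.8   0.04] t 12.25 w 0.41 zax [-1.420e-02 -7.000e-04 -9.999e-01]
```

The jaw was touched at about x = -55.3, which agrees with the vision estimate of -55. I'll press on to about -47.8.

>>> {"op": "send_rows", "data": {"steps": [{"tx":0.04,"ty":0.0,"tz":-0.02,"turn":0.0,"grip":0.0},{"tx":0.0,"ty":0.0,"tz":0.0,"turn":0.0,"grip":0.0},{"tx":0.0,"ty":0.0,"tz":0.0,"turn":0.0,"grip":0.0}]}}

```text
time: 12.62
position: [0.6156, -0.0974, 0.0362]
tool_rot: [3.123, -0.322, -0.024]
ft_force: [-12.0, -4.5, 1.2]
grip_width: 0.409
grip_force: 40.0
```

```bash
python3 -c "
from h import *; fx()"
```

```text
fixture xy mm -51.3 -35.7 z 36.2 yaw err deg -0.06 F u,n,z [-10.9  -6.8   1.2] T [-0.75  2.81  0.08] t 12.62 w 0.409 zax [-1.560e-02 -2.000e-04 -9.999e-01]
```

>>> {"op": "send_rows", "data": {"steps": [{"tx":0.03,"ty":0.0,"tz":0.0,"turn":0.0,"grip":0.0},{"tx":0.0,"ty":0.0,"tz":0.0,"turn":0.0,"grip":0.0},{"tx":0.0,"ty":0.0,"tz":0.0,"turn":0.0,"grip":0.0}]}}

```text
time: 13.0
position: [0.6167, -0.0976, 0.0362]
tool_rot: [3.123, -0.322, -0.026]
ft_force: [-14.9, -4.0, 3.2]
grip_width: 0.408
grip_force: 40.0
```

```bash
python3 -c "
from h import *; fx()"
```

```text
fixture xy mm -50.1 -35.7 z 36.2 yaw err deg -0.06 F u,n,z [-13.8  -6.9   3.2] T [-0.71  3.09  0.02] t 13.0 w 0.408 zax [-1.700e-02 -1.000e-04 -9.999e-01]
```

>>> {"op": "send_rows", "data": {"steps": [{"tx":0.04,"ty":0.0,"tz":-0.01,"turn":0.0,"grip":0.0},{"tx":0.0,"ty":0.0,"tz":0.0,"turn":0.0,"grip":0.0},{"tx":0.0,"ty":0.0,"tz":0.0,"turn":0.0,"grip":0.0}]}}

```text
time: 13.38
position: [0.6184, -0.098, 0.0363]
tool_rot: [3.123, -0.322, -0.029]
ft_force: [-15.4, -2.4, 2.2]
grip_width: 0.411
grip_force: 40.0
```

```bash
python3 -c "
from h import *; fx()"
```

```text
fixture xy mm -48.4 -35.7 z 36.3 yaw err deg -0.06 F u,n,z [-14.6  -5.5   2.2] T [-0.66  3.3   0.07] t 13.38 w 0.411 zax [-1.840e-02  1.000e-04 -9.998e-01]
```

>>> {"op": "send_rows", "data": {"steps": [{"tx":0.02,"ty":0.0,"tz":0.0,"turn":0.0,"grip":0.0},{"tx":0.0,"ty":0.0,"tz":0.0,"turn":0.0,"grip":0.0},{"tx":0.0,"ty":0.0,"tz":0.0,"turn":0.0,"grip":0.0},{"tx":0.0,"ty":0.0,"tz":0.0,"turn":0.0,"grip":0.0}]}}

```text
time: 13.88
position: [0.6191, -0.0982, 0.0363]
tool_rot: [3.123, -0.321, -0.031]
ft_force: [-16.4, -3.5, 3.0]
grip_width: 0.41
grip_force: 40.0
```

```bash
python3 -c "
from h import *; fx(); shot('side','side4'); shot('top','top4')
im=cv2.imread('pics/side4.png')[160:320,200:420]; cv2.imwrite('pics/s4.png',cv2.resize(im,None,fx=3.5,fy=3.5,interpolation=cv2.INTER_CUBIC))
im=cv2.imread('pics/top4.png')[110:320,220:440]; cv2.imwrite('pics/t4.png',cv2.resize(im,None,fx=2.8,fy=2.8,interpolation=cv2.INTER_CUBIC))"
```

```text
fixture xy mm -47.7 -35.7 z 36.3 yaw err deg -0.06 F u,n,z [-15.3  -6.7   3. ] T [-0.62  3.56  0.  ] t 13.88 w 0.41 zax [-1.950e-02  2.000e-04 -9.998e-01]
```

View pics/s4.png

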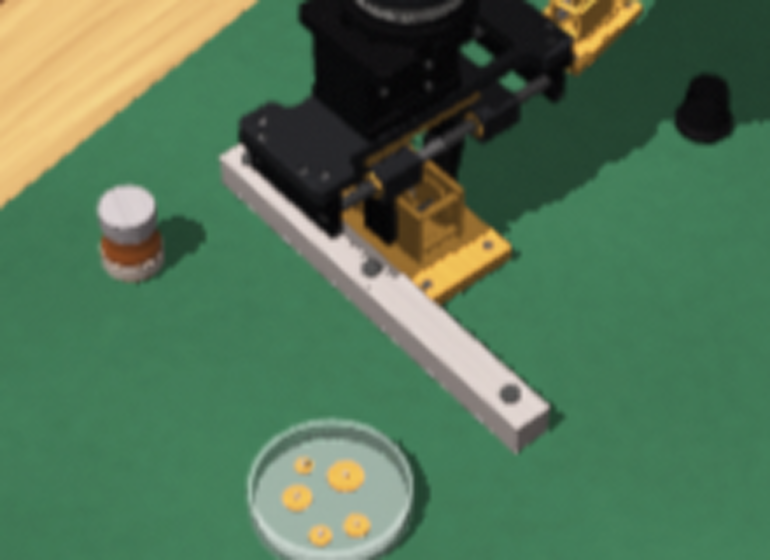

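View pics/t4.png

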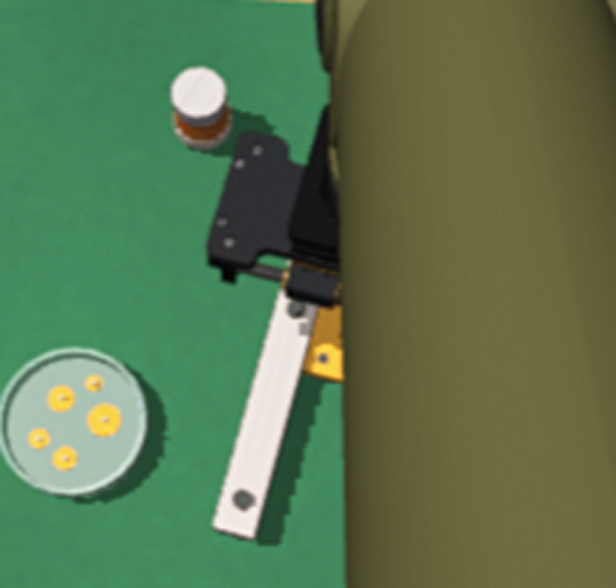

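Both views show the seat plate along the rail, with its rear edge at about (329,244) in the full top image. The dish, jar and loupe are where they were. I'll check the travel by measuring the rear edge.

```bash
python3 -c "
from h import *
f=lambda p:np.round([(p[:2]-p0)@u*1000-112.7,(p[:2]-p0)@n*1000],1)
for t,lab in(('side3','before -153.0'),('side4','now -102.7')):
    d=dict(np.load(f'pics/{t}.npz')); hsv=cv2.cvtColor(d['pixels'],cv2.COLOR_RGB2HSV); m=cv2.inRange(hsv,(8,120,90),(32,255,255))
    m[:200,:]*=(np.arange(640)<352).astype(np.uint8)
    Q=np.array([np.r_[f(ray(d,x,y,.015)),x,y] for y,x in zip(*np.where(m[:,:380])) if 170<y<270 and x>290])
    r=[Q[(abs(Q[:,1]-y)<3)][:,0].min() for y in(-15,-25,-35,-45,-55)]; print(lab,'rear edge x at y -15..-55',r,'y range',Q[:,1].min())
fx()"
```

```text
before -153.0 rear edge x at y -15..-55 [np.float64(-155.3), np.float64(-154.7), np.float64(-154.7), np.float64(-154.7), np.float64(-154.1)] y range -78.0
now -102.7 rear edge x at y -15..-55 [np.float64(-105.2), np.float64(-105.0), np.float64(-104.9), np.float64(-104.1), np.float64(-104.0)] y range -121.9
fixture xy mm -47.7 -35.7 z 36.3 yaw err deg -0.06 F u,n,z [-16.   -6.4   3.1] T [-0.61  3.57  0.05] t 13.97 w 0.411 zax [-1.950e-02  2.000e-04 -9.998e-01]
```

The image shows 50 mm of travel, which matches the arm, so the movement has not slipped in the grip. The jaw is pressed about 7 mm, with a steady push of roughly 10 N after friction. Handing in.

```bash
python3 -c "
from h import *; print(ctrl.close_job()); fx()"
```

```text
the job is handed in; nothing more can be done
None
the job is handed in; nothing more can be done
```

I handed the job in with the movement gripped against the rail and the sprung jaw pressed about 7 mm of its 15 mm travel. The dish, loupe and jar looked unmoved in the last pictures, and the hand-in gave no verdict.

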